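# Close a bundle of nougat bars in the ratchet packing press and hold it

### The job

Make up a bundle of three nougat bars in the packing press: lay the two loose bars flat in its cradle, crosswise beside the one that already lies at the fence, so that the three lie side by side. Then pump the trigger towards the grip until the sprung jaw has closed the row up tight against the fence with its springs clearly compressed, but never press the springs fully home, which would crush the nougat. Finish while still holding the trigger squeezed, with the jaw pressing on the row; leave the other goods where they are.

Things in the scene. Friction and masses are not known exactly. Their poses are not given: they have to be found in the camera images.
- press: Fixed packing press: plywood board 128 mm wide (own x), y = -151 to 179 mm, top at z = 12 mm; cradle with fence at the +y end, upright caulking-gun style ratchet clamp at the -y end. Origin on the counter on the middle line; +y runs from grip to fence. Steel housing 30 mm wide, y = -135 to -48 mm, up to z = 94 mm. Behind it the toothed rod and its pull ring reach y = -255 mm (z = 15 to 45 mm).
- fence_face (a point): Foot of the fence's inner face at mid-width (press y = 160 mm), on the cradle's floor. The cradle is the board's top between two side rails (inner faces at x = +-52 mm, 14 mm above the floor), from the jaw's pad to the fence; bars lie in it crosswise, their length along the press's x.
- grip_rear (a point): Middle of the rear (-y) face of the fixed rubber grip at the height of the trigger's roll, 136 mm up. The grip is an upright post, 26 mm wide (x), 16 mm thick (y), z = 87 to 165 mm. The grip does not yield: a gripper centred 18 mm towards +y from here, opening to 78 mm and closing, can squeeze the trigger fully without moving its own centre.
- trigger: Steel lever in front (+y) of the grip, ending at the top in a rubber roll. Origin: its pivot, 96 mm up. Its top swings back towards the grip by 18 mm (0.454 rad), driving the jaw forward; a spring (4 N at the roll, 6 N when squeezed) returns it. From the grip's rear face to the roll's front: 54 mm at rest, 36 mm fully squeezed.
- trigger_front (a point): Axis of the trigger's roll (radius 9 mm, 22 mm wide along x, 136 mm up) at mid-width; the roll's front is 9 mm farther along +y. 1 N on the jaw takes 1.25 N here, besides the return spring and 2 N of friction: a squeeze with 20 N stalls when the jaw's springs are compressed by about 11 mm.
- rod: Toothed push rod with the jaw at its front: a steel back plate and, sprung before it, the pad. Origin = press origin + travel (0 to 108 mm) along +y. Tooth pitch 6.5 mm: a full squeeze of the trigger moves it 19.5 mm (13 to 23 the first time). It stays when the trigger is let go, but under load slips back by up to a tooth.
- fence: Wooden fence across the end of the cradle, 32 mm above its floor. Origin 12 mm straight above the press origin, same axes; its inner face is at y = 160 mm.
- pad_face (a point): Middle of the front face of the jaw's cork-faced pad (80 mm wide, z = 15 to 39 mm), which meets the nearest bar; 153 to 165 mm from the fence face at the start.
- pad (a joint): How far the jaw's two coil springs are compressed, m: 0 free, 0.015 pressed fully home against the back plate. 0.9 N per mm; pushing the three bars along the cradle takes about 1 N.
- bar_a: wrapped nougat bar, 28x100x20 mm (firm body 26 mm wide, 88 mm long, 19 mm high, 55 g), identical to the other two; origin at the centre of its underside, its own y along its length, x across its narrow width. At the start it already lies crosswise in the cradle, within 8 mm of the fence.
- bar_b: wrapped nougat bar, 28x100x20 mm (firm body 26 mm wide, 88 mm long, 19 mm high, 55 g), identical to the other two; origin at the centre of its underside, its own y along its length, x across its narrow width. At the start it lies flat on the counter to the right of the press.
- bar_c: wrapped nougat bar, 28x100x20 mm (firm body 26 mm wide, 88 mm long, 19 mm high, 55 g), identical to the other two; origin at the centre of its underside, its own y along its length, x across its narrow width. At the start it lies flat on the counter to the left of the press.
- tin_tall: Bystander: tall round sweet tin, 61 mm across, 70 mm tall; origin at the centre of its underside. Leave it.
- carton_b: Bystander: tall gift carton with a bow, 51x74x105 mm; origin at the centre of its underside. Leave it.
- spool: Bystander: ribbon spool lying flat, 65 mm across, 22 mm high; origin at the centre of its underside. Leave it.
- tape: Bystander: roll of parcel tape lying flat, 93 mm across, 48 mm high; origin at the centre of its underside. Leave it.
- cutters: Bystander: scissors lying flat, 200 mm long; origin at the centre of its underside. Leave it.
Not all that is in view belongs to the job. Leave any black look-alike of the bar_b alone.

How it is judged:
By the outcome, as a careful person would: the job done as asked, in the order asked, and still so for the second after the job is handed in, while the arm keeps its last pose, push and grip.
It also fails if it takes over 72 s, if anything falls off the work surface, if the arm or the gripper's body presses on something with over 40 N, if the wrist force passes 120 N, or if a joint passes its speed limit or range.

### The arm

A 6-joint arm with a two-finger parallel gripper is mounted at the origin on a cart in front of the work surface, level with it; the furniture and walls round the work are solid. World frame = base frame: x ahead of the robot, y to its left, z up, the work surface at z = 0. Lengths are in mm, angles in rad, forces in N, time in s.
With the tool pointing down it reaches from about 275 to 750 mm from the base axis. Payload 10.2 kg.
Tool frame: the origin (TCP) lies between the finger pads; the fingertips stand 8 mm ahead of it and the grasp point (between the pads) lies 11 mm behind it; z points along the fingers, x is the direction in which the jaws open and shut, and the axes are right-handed (so a half turn about z gives the same grasp; the last joint's range is limited). The gripper opens to 85 mm and grips with 20 to 120 N. Pads are 22 mm wide; open, the fingers measure 114 mm over their backs; the gripper's body (76 mm by 85 mm) begins 54 mm behind the grasp point. The pads swing forward as they close: fully open they stand 13 mm farther back than shut.
Start: joints at [-1.463, 0.313, 1.498, -0, 1.331, -0.223], TCP at [170.507, -496.547, 239.294] pointing down, gripper open.
Joint ranges: [-2.94, 2.94], [-0.97, 2.17], [0.19, 2.56], [-1.23, 4.37], [0.02, 3.11], [-2.88, 2.88]. Speed limits (rad/s): [2.39, 2.39, 3.01, 3.14, 3.14, 3.14].

### API

Orientations are given as a unit quaternion [w, x, y, z].
In Python, from rig import sense, eyes, ctrl gives the robot as it stands.
- The arm moves only by the tool move_arm, never from a script. Its argument "rows" is a list that holds one entry, the list of rows, each a list of 5 numbers: the shift along the tool's x, y, z in mm, then the turn about the tool's z in units of 6 degrees (1.0 is 6 degrees), then the gripper command: -1 is shut, 1 is fully open, values between are in proportion. In form: [[[dx, dy, dz, roll, jaw], ...]]. A call has 1 to 12 rows; each row is the pose to reach, as a shift and turn from the pose measured when the call began, along the tool's axes at that moment; what a row does not reach only later rows make up. A row lasts 1/8 s, in which the tool goes at most 62.5 mm and 10.7 degrees, less where a joint would pass 70% of its speed; a pose out of reach is approached as far as the arm can. A call with a gripper value outside its range is refused whole. The fingers move at their own pace and stop on an object; "squeeze" is the grip in N (left out, the last holds). Time passes only in rows, so rows that repeat a pose let the fingers close. It gives the time, the measured TCP pose, the force and the opening at its end, in the units of the state.
- sense(): the state, without advancing time (a new reading comes with each control period).
- eyes.capture(name): name is "side" or "top" or "wrist"; returns a dict with "color" (480x640x3 uint8, blue, green, red), "vertical_fov" (degrees; the focal length in pixels is half the picture's height over the tangent of half this angle, whatever the lens; pixels are square), "cx", "cy" (the principal point, pixels), "k1" (the pictures are not rectified: a ray, as slopes to the right and down, at radius r is drawn at 1 + k1 r^2 times it, then the intrinsics apply), "xyz" and "attitude" of the camera in the world. Camera axes: x right, y down, z forward; pixel columns grow to the right and rows downward; lengths in mm; the calibration is good to about 2 mm. A picture is of the moment at which its call begins. There is no depth.
- ctrl.finish_job(): hands the job in, once; it reports no verdict.
The state is a dict: "time_s": time; "joints": joint angles; "dq": joint speeds; "tau": joint torques, N m; "eef_pos": TCP position; "ee_rot": TCP orientation; "force": force on the tool from outside, world axes, zero at the start; "wrist_torque": the same for the moment, N m; "grip_width": opening from 0.0 (shut) to 1.0 (fully open).
Only numpy, scipy, OpenCV 4.12 (cv2) and the standard library are available. Lean on these libraries where they do the work, as an engineer would, in place of code of your own. Each camera call takes 0.05 s, during which the arm holds its last target. There are 200 camera calls.

## Working session

There is one attempt and no reset: what is moved stays moved. The work goes in short steps, Python scripts to look and compute and a tool call to move; the robot and the scene stay as the last step left them, time stands still between calls to the robot, and variables do not carry over. Pictures are saved under pics/ and viewed, about 8 in all and at most 12, crops included, and the job is handed in when it is done.

Besides the shell and the picture viewer there is one more tool, called after "Request:" as a command line: name --argument value ..., lists and objects as JSON in quotes. move_arm: Moves the arm, as the interface text tells. Its arguments: {"type":"object","properties":{"rows":{"type":"array","items":{"type":"array","items":{"type":"array","items":{"type":"number"}}}},"squeeze":{"type":"number"}},"required":["rows"]}

```bash
mkdir -p pics; cat > h.py <<'E'
import numpy as np, cv2
from scipy.spatial.transform import Rotation as R
from rig import sense, eyes, ctrl
import pickle
def rot(q): return R.from_quat(q,scalar_first=True)
def cap(name,fn):
    c=eyes.capture(name); cv2.imwrite('pics/'+fn+'.png',c['color']); pickle.dump(c,open('pics/'+fn+'.pkl','wb')); return c
def load(fn): return pickle.load(open('pics/'+fn+'.pkl','rb'))
def px2w(c,u,v,z):
    f=240/np.tan(np.radians(c['vertical_fov'])/2)
    d=np.array([(u-c['cx'])/f,(v-c['cy'])/f]); s=d.copy()
    for _ in range(20): s=d/(1+c['k1']*(s@s))
    r=rot(c['attitude']).apply([s[0],s[1],1]); p=np.array(c['xyz'])
    return p+r*(z-p[2])/r[2]
def w2px(c,P):
    f=240/np.tan(np.radians(c['vertical_fov'])/2)
    q=rot(c['attitude']).inv().apply(np.array(P)-np.array(c['xyz'])); s=q[:2]/q[2]
    s=s*(1+c['k1']*(s@s)); return s*f+np.array([c['cx'],c['cy']])
def st():
    s=sense(); print(s['time_s'],np.round(s['eef_pos'],1),np.round(rot(s['ee_rot']).as_matrix(),3).tolist(),np.round(s['force'],1),s['grip_width']); return s
E
python3 - <<'E'
from h import *
st()
for n in ('top','side'):
    c=cap(n,n+'0'); print(n,c['xyz'],c['attitude'],c['vertical_fov'],c['k1'])
E
```

```text
0.0 [ 170.5 -496.3  238.7] [[0.325, -0.946, -0.0], [-0.946, -0.325, 0.001], [-0.001, -0.0, -1.0]] [ 0.2 -0.8  0.1] 0.9979363905630958
top [3.91839202e+02 1.36258708e+00 1.42235332e+03] [ 0.05838442 -0.6974514   0.71114478 -0.06652752] 42.86457486387177 -0.1694415257059484
side [  -8.44502128 1273.6862894   684.44418079] [ 0.11766292 -0.184822    0.80530856 -0.5508851 ] 46.3781903744621 -0.10608059800690335
```

View pics/top0.png

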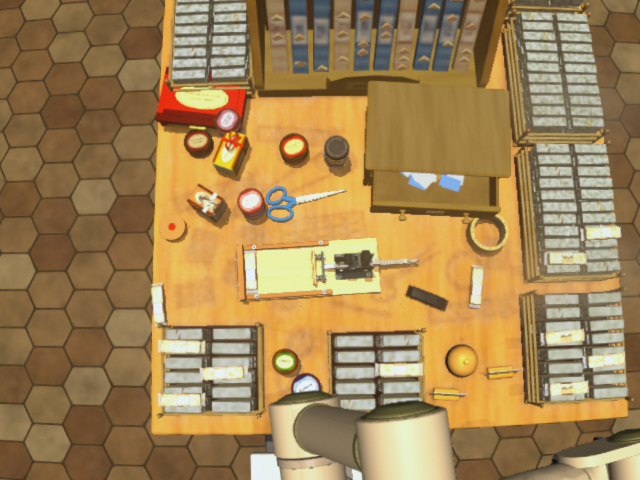

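View pics/side0.png

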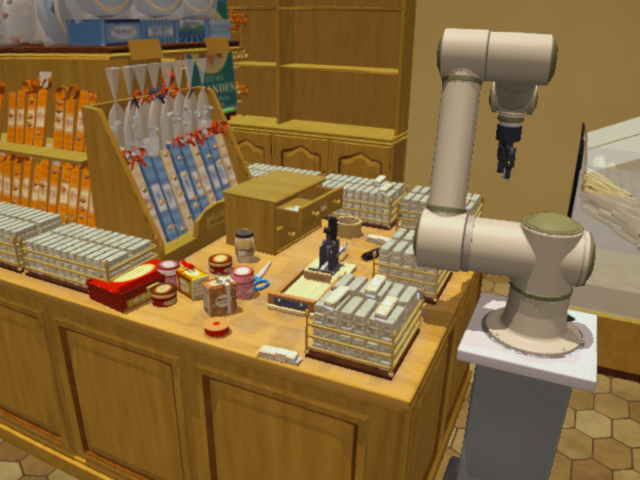

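The top view shows the press at (250–415, 240–300) with its fence to the left. Bar_c is at about (158,303), bar_b at about (476,287) and the black look-alike at (427,297). I'll enlarge these for measuring.

```bash
python3 - <<'E'
from h import *
c=load('top0'); im=c['color']
a=cv2.resize(im[232:307,236:426],None,fx=4,fy=4,interpolation=cv2.INTER_CUBIC)
b=cv2.resize(im[275:335,140:180],None,fx=5,fy=5,interpolation=cv2.INTER_CUBIC)
d=cv2.resize(im[255:315,460:500],None,fx=5,fy=5,interpolation=cv2.INTER_CUBIC)
o=np.zeros((600,800,3),np.uint8); o[:300,:760]=a;o[300:600,:200]=b;o[300:600,210:410]=d
cv2.imwrite('pics/crop.png',o)
E
```

```text
(no output)
```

View pics/crop.png

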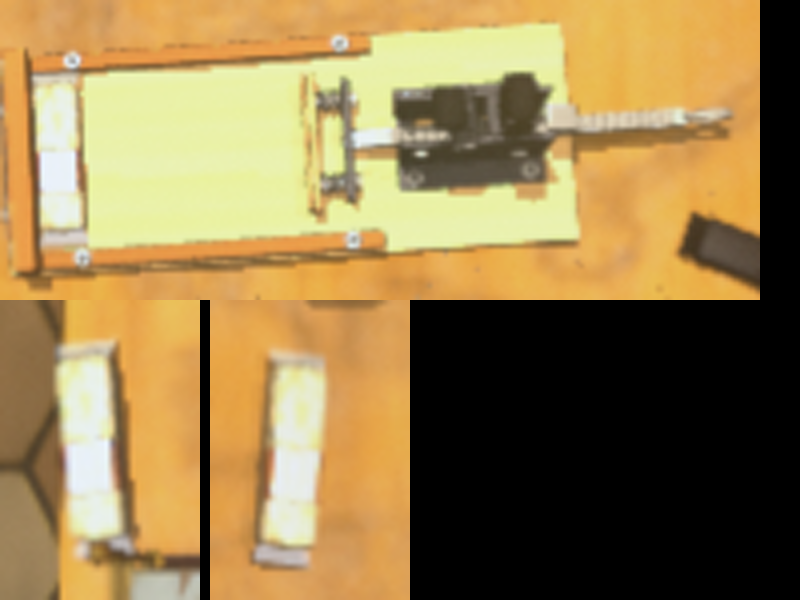

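```bash
python3 - <<'E'
from h import *
c=load('top0')
A=lambda x,y,z:px2w(c,236+x/4,232+y/4,z)
B=lambda x,y,z:px2w(c,140+x/5,275+(y-300)/5,z)
D=lambda x,y,z:px2w(c,460+(x-210)/5,255+(y-300)/5,z)
e1=A(558,24,12);e2=A(578,241,12);m=(e1+e2)/2
f1=A(32,52,44);f2=A(38,270,44);fm=(f1+f2)/2
print('board end',e1,e2,'fence',f1,f2,np.linalg.norm(e1-e2),np.linalg.norm((fm-m)[:2]), 'exp 311')
for a,b in ((e1,e2),(f1,f2)): d=(a-b)[:2]; print('across ang',np.degrees(np.arctan2(d[1],d[0])))
d=(fm-m)[:2]; print('axis ang',np.degrees(np.arctan2(d[1],d[0])))
print('pad top edge', A(308,75,39),A(316,212,39))
print('bolts', A(72,61,28),A(340,43,28),A(82,258,28),A(352,240,28))
print('trig/grip blobs',A(450,105,145),A(520,95,165))
for F,pts in ((B,[(60,347),(115,345),(82,550),(132,545)]),(D,[(270,352),(325,357),(254,557),(308,565)]) ):
    P=[F(x,y,17) for x,y in pts]; ce=sum(P)/4; d=(P[0]+P[1]-P[2]-P[3])[:2]/2; print('bar',ce,np.linalg.norm(d),np.degrees(np.arctan2(d[1],d[0])))
print('bar a',[A(x,y,20) for x,y in((34,72),(78,70),(40,245),(88,243))])
E
```

```text
board end [ 640.14409985 -142.2971984    12.        ] [ 512.40749249 -149.53534803   12.        ] fence [623.83372354 162.5589068   44.        ] [499.05910252 159.18342464  44.        ] 127.94151659994745 307.14563857391704 exp 311
across ang 3.243176878321924
across ang 1.5496238003401888
axis ang 92.76738918479643
pad top edge [608.41749629   4.86147933  39.        ] [529.6693919    1.73005355  39.        ]
bolts [620.82879337 141.20425895  28.        ] [628.51980282 -13.94428722  28.        ] [506.77142204 135.79121028  28.        ] [514.32182746 -18.51739784  28.        ]
trig/grip blobs [574.37999907 -70.05817131 145.        ] [ 576.06315101 -105.55418584  165.        ]
bar [492.6277517 363.2809786  17.       ] 94.20365987974277 6.5810955386835515
bar [ 519.9781208  -373.70187435   17.        ] 97.47797579578545 -7.965695107798859
bar a [array([616.06379513, 164.17954402,  20.        ]), array([616.78032673, 138.51636299,  20.        ]), array([515.29594991, 160.74414112,  20.        ]), array([516.008942  , 133.06459272,  20.        ])]
```

```bash
cat >> h.py <<'E'
def go(x,y,z,ang):
    "tool deltas to a world TCP position with tool-x at world angle ang (deg)"
    s=sense(); M=rot(s['ee_rot']).as_matrix(); d=M.T@(np.array([x,y,z])-s['eef_pos'])
    a=np.degrees(np.arctan2(M[1,0],M[0,0])); t=-((ang-a+180)%360-180)/6
    print('go',np.round(d,1),'roll',round(t,2),'pos',np.round(s['eef_pos'],1),round(a,1),'F',np.round(s['force'],1),'t',round(s['time_s'],2),'w',round(s['grip_width'],3),'j6',round(s['joints'][5],2))
E
python3 -c "
from h import *
go(515,-374,150,-98)"
```

```text
go [  -3.7 -365.6   88.9] roll 4.49 pos [ 170.5 -496.3  238.8] -71.0 F [ 0.8  0.2 -0.1] t 0.1 w 0.999 j6 -0.22
```

Request:
move_arm --rows '[[[-1,-366,89,4.5,1],[-1,-366,89,4.5,1],[-1,-366,89,4.5,1],[-1,-366,89,4.5,1],[-1,-366,89,4.5,1],[-1,-366,89,4.5,1],[-1,-366,89,4.5,1],[-1,-366,89,4.5,1],[-1,-366,89,4.5,1],[-1,-366,89,4.5,1]]]'

```text
time_s: 1.35
eef_pos: [515.3, -377.4, 150.5]
ee_rot: [0.0, -0.655, 0.756, 0.0]
force: [0.5, 0.4, 1.2]
grip_width: 1.003
```

```bash
python3 - <<'E'
from h import *
st(); c=cap('wrist','w1'); print(c['xyz'],w2px(c,[520,-373.7,17]))
E
```

```text
1.35 [ 515.3 -377.4  150.5] [[-0.142, -0.99, 0.0], [-0.99, 0.142, 0.001], [-0.001, -0.0, -1.0]] [0.5 0.4 1.2] 1.0028739696763147
[ 580.0580207  -387.87305914  285.46439639] [311.39631251 231.98226266]
```

View pics/w1.png

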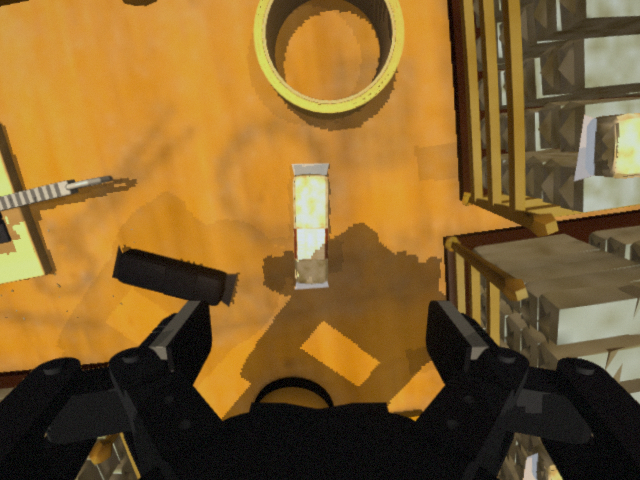

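The wrist view shows bar_b upright in the picture. Its corners are (292,164), (329,164), (295,289) and (328,289), so it is well aligned with the tool. The black bar and tape are clear of the fingers.

```bash
python3 - <<'E'
from h import *
c=load('w1')
P=[px2w(c,*p,17) for p in((292,164),(329,164),(295,289),(328,289))]
ce=sum(P)/4; d=(P[0]+P[1]-P[2]-P[3])[:2]/2; print(ce,np.linalg.norm(d),np.degrees(np.arctan2(d[1],d[0])))
go(ce[0],ce[1],13,-98)
E
```

```text
[ 522.13514592 -373.71708168   17.        ] 96.73647915737342 -8.026230212998138
go [ -4.3  -6.1 137.4] roll -0.02 pos [ 515.5 -377.2  150.4] -98.1 F [ 0.7 -0.3  0.2] t 1.4 w 0.996 j6 0.9
```

Request:
move_arm --rows '[[[-4,-6,60,0,0.4],[-4,-6,115,0,0.4],[-4,-6,130,0,0.4],[-4,-6,138,0,0.4],[-4,-6,138,0,0.4],[-4,-6,138,0,-1],[-4,-6,138,0,-1],[-4,-6,138,0,-1],[-4,-6,138,0,-1],[-4,-6,138,0,-1]]]' --squeeze 25

```text
time_s: 2.65
eef_pos: [522.5, -374.5, 13.8]
ee_rot: [0.0, -0.655, 0.755, -0.001]
force: [-0.9, 0.5, 7.2]
grip_width: 0.297
```

```bash
python3 -c "
from h import *
st();go(560,90,150,-87.2)"
```

```text
2.65 [ 522.5 -374.5   13.8] [[-0.141, -0.99, 0.002], [-0.99, 0.141, -0.001], [0.001, -0.002, -1.0]] [-0.9  0.5  7.2] 0.2969947106067902
go [-465.    28.3 -136.5] roll -1.82 pos [ 522.5 -374.5   13.8] -98.1 F [-0.9  0.5  7.2] t 2.65 w 0.297 j6 0.91
```

Request:
move_arm --rows '[[[0,0,-60,0,-1],[0,0,-120,0,-1],[0,0,-180,0,-1],[-40,5,-206,0,-1],[-100,10,-206,-0.5,-1],[-160,15,-206,-1,-1],[-220,20,-206,-1.8,-1],[-280,25,-206,-1.8,-1],[-340,26,-206,-1.8,-1],[-400,26,-206,-1.8,-1],[-450,26,-206,-1.8,-1],[-473,26,-206,-1.8,-1]]]'

```text
time_s: 4.15
eef_pos: [563.1, 100.2, 219.5]
ee_rot: [-0.0, 0.724, -0.69, 0.001]
force: [-0.9, 0.6, -1.7]
grip_width: 0.297
```

```bash
python3 - <<'E'
from h import *
go(564.7,101,150,-87.2); c=cap('wrist','w2')
E
```

```text
go [-0.7 -1.5 69.5] roll 0.0 pos [563.1 100.2 219.5] -87.2 F [-0.9  0.6 -1.7] t 4.15 w 0.297 j6 1.49
```

View pics/w2.png

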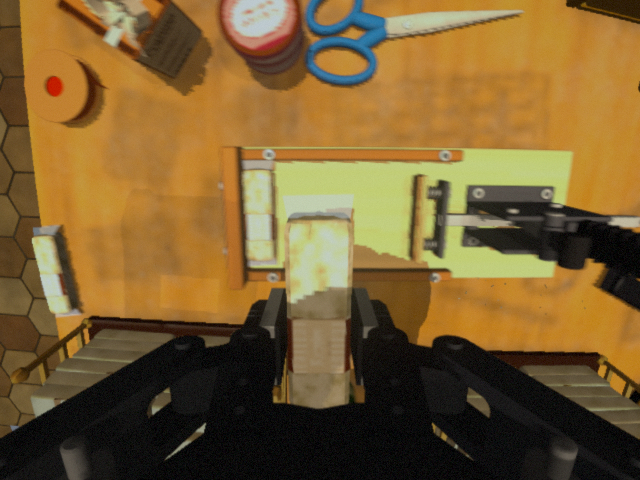

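The wrist view shows the cradle. The rail bolts are at (268,155), (445,156), (272,278) and (436,278), and the rail inner edges at rows of about 161 and 269. The fence edge is at column 242, the pad at about 415 and bar_a at 245–274. Bar_c is at lower left, and the held bar is straight in the gripper.

```bash
python3 - <<'E'
from h import *
c=load('w2'); 
for n,p,z in [('boltUL',(268,155),28),('boltUR',(445,156),28),('boltLL',(272,278),28),('boltLR',(436,278),28),('railU',(350,162),26),('railL',(400,269),26),('fenceU',(242,150),44),('fenceL',(243,284),44),('padU',(413,177),39),('padL',(416,260),39),('boardU',(573,152),12),('boardL',(556,277),12),('roll front',(545,250),136),('a',(274,170),20),('a2',(274,262),20)]: print(n,np.round(px2w(c,*p,z),1))
P=[px2w(c,*p,20) for p in((32,236),(60,232),(55,315),(80,309))]
ce=sum(P)/4; d=(P[0]+P[1]-P[2]-P[3])[:2]/2; print('c',ce,np.linalg.norm(d),np.degrees(np.arctan2(d[1],d[0])))
E
```

```text
boltUL [621.1 146.1  28. ]
boltUR [628.3  -9.7  28. ]
boltLL [507.  140.7  28. ]
boltLR [514.4 -16.4  28. ]
railU [618.4  73.8  26. ]
railL [521.2  18.9  26. ]
fenceU [624.6 165.8  44. ]
fenceL [505.8 165.3  44. ]
padU [609.1  19.7  39. ]
padL [534.8   8.5  39. ]
boardU [ 640.5 -139.3   12. ]
boardL [ 515.2 -149.    12. ]
roll front [574.1 -46.2 136. ]
a [607.8 141.5  20. ]
a2 [520.5 140.   20. ]
c [496.23235174 361.38106813  20.        ] 83.82428747831274 7.404339535647631
```

```bash
python3 -c "
from h import *
go(566,102,27,-87.3)"
```

```text
go [-1.000e-01 -2.500e+00  1.925e+02] roll 0.03 pos [563.2 101.7 219.5] -87.1 F [-1.3  2.  -0.6] t 4.2 w 0.296 j6 1.49
```

Request:
move_arm --rows '[[[0,-2.5,60,0,-1],[0,-2.5,115,0,-1],[0,-2.5,155,0,-1],[0,-2.5,175,0,-1],[0,-2.5,185,0,-1],[0,-2.5,191,0,-1],[0,-2.5,193,0,-1],[0,-2.5,193,0,-1]]]'

```text
time_s: 5.2
eef_pos: [566.3, 101.8, 27.1]
ee_rot: [-0.001, 0.725, -0.689, 0.001]
force: [-0.1, 0.4, -0.4]
grip_width: 0.297
```

Request:
move_arm --rows '[[[0,0,1,0,-0.16],[0,0,1,0,-0.16],[0,0,1,0,-0.16],[0,0,-10,0,-0.16],[0,0,-40,0,-0.16],[0,0,-100,0,-0.16],[0,0,-160,0,-0.16],[0,0,-200,0,0.3],[0,0,-200,0,0.3]]]'

```text
time_s: 6.32
eef_pos: [566.8, 101.8, 231.1]
ee_rot: [-0.003, 0.725, -0.689, 0.004]
force: [0.2, 0.3, -0.9]
grip_width: 0.646
```

```bash
python3 - <<'E'
from h import *
go(510,300,200,-82.6); c=cap('wrist','w3')
E
```

```text
go [-200.8   47.1   30.5] roll -0.75 pos [566.8 101.8 231.1] -87.1 F [ 0.2  0.3 -0.9] t 6.33 w 0.646 j6 1.49
```

View pics/w3.png

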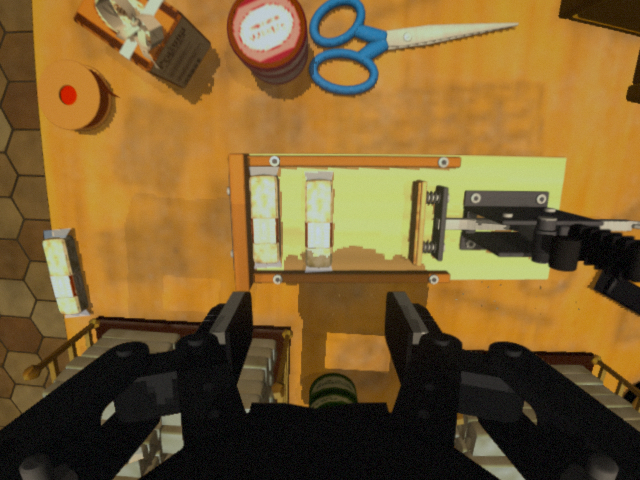

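Bar_b lies flat between the rails beside bar_a, at columns 305–333. Next is bar_c.

```bash
python3 -c "
from h import *
go(490,362,160,-83)"
```

```text
go [-263.6   63.2   68.1] roll -0.69 pos [565.9 101.8 228.5] -87.1 F [ 0.  -0.4 -0.8] t 6.38 w 0.651 j6 1.49
```

Request:
move_arm --rows '[[[-60,15,0,-0.2,0.4],[-120,30,0,-0.4,0.4],[-180,45,20,-0.7,0.4],[-230,55,50,-0.7,0.4],[-264,63,68,-0.7,0.4],[-264,63,68,-0.7,0.4],[-264,63,68,-0.7,0.4]]]'

```text
time_s: 7.25
eef_pos: [490.3, 361.7, 159.8]
ee_rot: [-0.001, 0.749, -0.662, 0.002]
force: [0.6, -0.8, 0.4]
grip_width: 0.698
```

```bash
python3 - <<'E'
from h import *
st(); c=cap('wrist','w4')
E
```

```text
7.25 [490.3 361.7 159.8] [[0.123, -0.992, 0.005], [-0.992, -0.123, -0.0], [0.001, -0.005, -1.0]] [ 0.6 -0.8  0.4] 0.6976130549361567
```

View pics/w4.png

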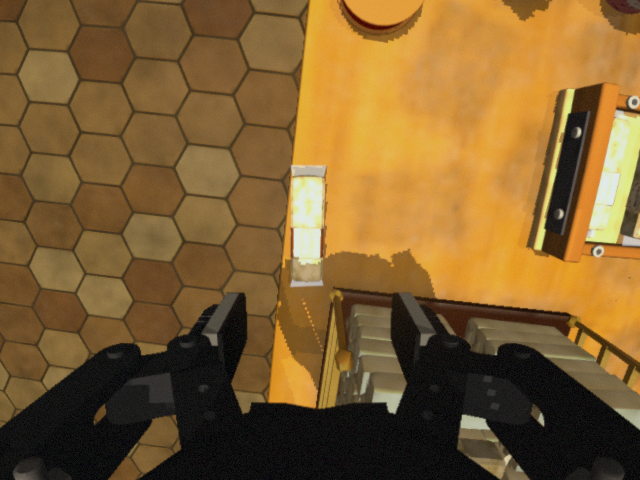

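Bar_c corners are at (291,167), (327,166), (292,286) and (323,286). The basket's rim starts just below it, so I'll grip off-centre on the far side.

```bash
python3 - <<'E'
from h import *
c=load('w4')
P=[px2w(c,*p,17) for p in((291,167),(327,166),(292,286),(323,286))]
ce=sum(P)/4; d=(P[0]+P[1]-P[2]-P[3])[:2]/2; a=np.arctan2(d[1],d[0]);print(ce,np.linalg.norm(d),np.degrees(a))
print('basket rim',px2w(c,340,293,0),px2w(c,340,293,70))
g=ce[:2]+14*np.array([np.cos(a),np.sin(a)])
go(g[0],g[1],14,np.degrees(a)-90)
E
```

```text
[494.35393643 369.11536283  17.        ] 95.52463217703212 5.91695347665663
basket rim [437.23632782 335.06919732   0.        ] [465.08376255 343.0622015   70.        ]
go [ -7.  -17.8 146.3] roll 0.18 pos [490.6 361.5 160.3] -83.0 F [ 0.1  0.2 -0. ] t 7.3 w 0.7 j6 1.89
```

Request:
move_arm --rows '[[[-6.5,-18,60,0.2,0.4],[-6.5,-18,115,0.2,0.4],[-6.5,-18,135,0.2,0.4],[-6.5,-18,146,0.2,0.4],[-6.5,-18,146,0.2,0.4],[-6.5,-18,146,0.2,-1],[-6.5,-18,146,0.2,-1],[-6.5,-18,146,0.2,-1],[-6.5,-18,146,0.2,-1],[-6.5,-18,146,0.2,-1]]]'

```text
time_s: 8.55
eef_pos: [509.1, 370.5, 15.8]
ee_rot: [-0.003, 0.742, -0.67, 0.002]
force: [-0.9, -0.7, 6.9]
grip_width: 0.296
```

```bash
python3 -c "
from h import *
st();go(582,53,200,-87.3)"
```

```text
8.55 [509.1 370.5  15.8] [[0.101, -0.995, 0.008], [-0.995, -0.101, 0.001], [-0.0, -0.008, -1.0]] [-0.9 -0.7  6.9] 0.29561592176111945
go [ 323.2  -41.7 -184. ] roll 0.52 pos [509.1 370.5  15.8] -84.2 F [-0.9 -0.7  6.9] t 8.55 w 0.296 j6 1.92
```

Request:
move_arm --rows '[[[0,0,-60,0,-1],[0,0,-120,0,-1],[0,0,-184,0,-1],[50,-7,-184,0.2,-1],[110,-15,-184,0.3,-1],[170,-22,-184,0.5,-1],[230,-30,-184,0.5,-1],[290,-38,-184,0.5,-1],[323,-42,-184,0.5,-1],[323,-42,-184,0.5,-1],[323,-42,-184,0.5,-1]]]'

```text
time_s: 9.93
eef_pos: [582.1, 54.0, 200.2]
ee_rot: [-0.003, 0.724, -0.689, 0.002]
force: [-0.6, -0.3, 0.0]
grip_width: 0.297
```

```bash
python3 -c "
from h import *
go(582.5,52,28.5,-87.3); cap('wrist','w5')"
```

```text
go [  2.1   1.  171.7] roll 0.02 pos [582.1  54.  200.2] -87.2 F [-0.6 -0.3  0. ] t 9.93 w 0.297 j6 1.41
```

View pics/w5.png

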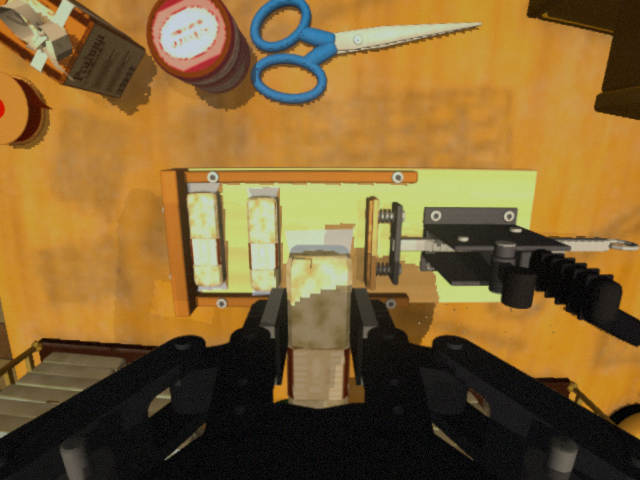

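In the picture bar_b's near edge is at column 279 and the pad face at about 366. The bar is held straight. The trigger roll is at about (518,290) and the grip's top at about (600,297).

```bash
python3 - <<'E'
from h import *
c=load('w5')
for n,p,z in [('b edge',(278,195),20),('b edge2',(277,290),20),('b end far',(263,188),20),('b end near',(262,296),20),('pad',(367,200),39),('pad2',(366,290),39),('boltUL',(213,177),28),('boltUR',(398,178),28),('boltLL',(222,303),28),('boltLR',(391,303),28),('roll L',(501,290),136),('roll R',(534,290),136),('rollfrontlow',(501,290),130)]: print(n,np.round(px2w(c,*p,z),1))
import cv2
im=c['color'][200:340,400:640]
cv2.imwrite('pics/tr.png',cv2.resize(im,None,fx=3.3,fy=3.3,interpolation=cv2.INTER_CUBIC))
E
```

```text
b edge [607.8  89.4  20. ]
b edge2 [519.7  88.5  20. ]
b end far [613.2 102.6  20. ]
b end near [513.  102.5  20. ]
pad [609.6  14.6  39. ]
pad2 [531.1   8.9  39. ]
boltUL [621.4 143.7  28. ]
boltUR [628.1 -11.5  28. ]
boltLL [507.4 138.1  28. ]
boltLR [515.2 -16.8  28. ]
roll L [572.4 -56.8 136. ]
roll R [573.2 -77.6 136. ]
rollfrontlow [570.1 -60.2 130. ]
```

View pics/tr.png

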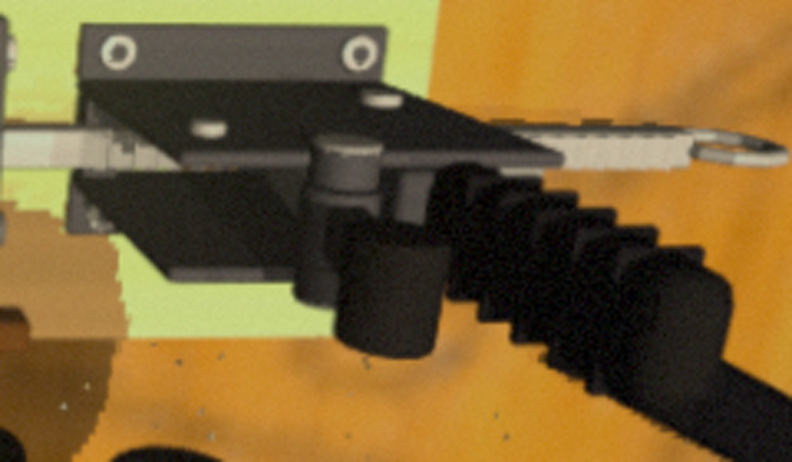

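Request:
move_arm --rows '[[[2,0.5,60,0,-1],[2,0.5,115,0,-1],[2,0.5,145,0,-1],[2,0.5,160,0,-1],[2,0.5,168,0,-1],[2,0.5,171.5,0,-1],[2,0.5,171.5,0,-1],[2,0.5,171.5,0,-1]]]'

```text
time_s: 10.98
eef_pos: [583.3, 52.4, 29.4]
ee_rot: [-0.003, 0.725, -0.689, 0.003]
force: [-0.1, 0.2, -0.3]
grip_width: 0.295
```

```bash
python3 - <<'E'
from h import *
st(); c=load('w5')
for n,p,z in [('grip top L',(589,300),165),('grip top R',(621,300),165),('grip top c',(605,300),165)]: print(n,np.round(px2w(c,*p,z),1))
E
```

```text
10.975 [583.3  52.4  29.4] [[0.05, -0.999, 0.009], [-0.999, -0.05, 0.001], [-0.001, -0.009, -1.0]] [-0.1  0.2 -0.3] 0.29507524713188826
grip top L [579.3 -90.3 165. ]
grip top R [ 579.9 -109.3  165. ]
grip top c [579.6 -99.7 165. ]
```

Request:
move_arm --rows '[[[0,0,1,0,-0.16],[0,0,1,0,-0.16],[0,0,1,0,-0.16],[0,0,-10,0,-0.16],[0,0,-40,0,-0.16],[0,0,-100,0,-0.16],[0,0,-160,0,-0.16],[0,0,-195,0,0.3],[0,0,-195,0,1]]]'

```text
time_s: 12.1
eef_pos: [582.5, 52.2, 228.1]
ee_rot: [-0.005, 0.725, -0.689, 0.005]
force: [0.5, -0.4, 0.0]
grip_width: 0.826
```

```bash
python3 - <<'E'
from h import *
go(575,-93,220,-87.3); go(575,-93,125,-87.3);c=cap('wrist','w6')
E
```

```text
go [144.6  14.9   7.9] roll 0.03 pos [582.5  52.2 228.1] -87.1 F [ 0.5 -0.4  0. ] t 12.1 w 0.826 j6 1.41
go [144.6  16.3 102.9] roll 0.03 pos [582.5  52.2 228.1] -87.1 F [ 0.5 -0.4  0. ] t 12.1 w 0.826 j6 1.41
```

View pics/w6.png

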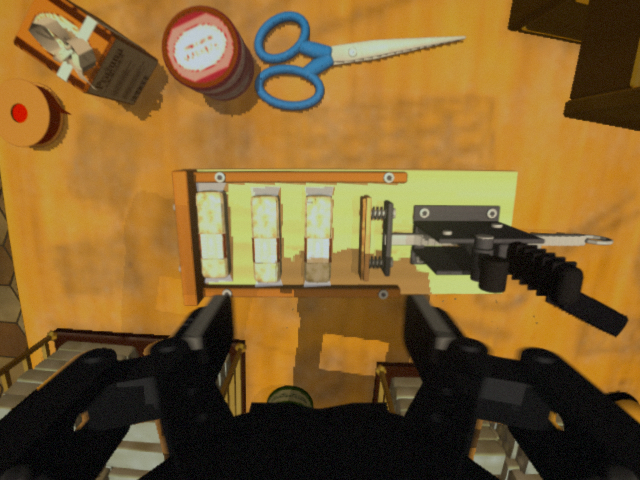

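All three bars lie flat between the rails, with the pad at column 361 behind them. Next I'll move over the trigger.

Request:
move_arm --rows '[[[60,8,3,0,1],[120,13,3,0,1],[145,16,3,0,1],[145,16,3,0,1],[145,16,3,0,1]]]'

```text
time_s: 12.78
eef_pos: [572.9, -92.4, 221.9]
ee_rot: [-0.004, 0.725, -0.689, 0.003]
force: [-0.1, -0.2, -0.2]
grip_width: 0.998
```

```bash
python3 - <<'E'
from h import *
go(575,-93,124,-87.3); c=cap('side','s2')
E
```

```text
go [ 0.8 -1.1 97.9] roll 0.04 pos [572.9 -92.4 221.9] -87.1 F [-0.1 -0.2 -0.2] t 12.78 w 0.998 j6 1.15
```

Request:
move_arm --rows '[[[0.5,-1,20,0,1],[0.5,-1,40,0,1],[0.5,-1,55,0,1],[0.5,-1,70,0,1],[0.5,-1,85,0,1],[0.5,-1,98,0,1],[0.5,-1,98,0,1]]]' --squeeze 20

```text
time_s: 13.7
eef_pos: [574.7, -92.4, 123.1]
ee_rot: [-0.004, 0.725, -0.689, 0.003]
force: [-0.3, 0.0, 0.7]
grip_width: 1.002
```

No contact on the way down. First squeeze:

Request:
move_arm --rows '[[[0,0,0,0,-1],[0,0,0,0,-1],[0,0,0,0,-1],[0,0,0,0,-1],[0,0,0,0,-1],[0,0,0,0,-1],[0,0,0,0,-1],[0,0,0,0,-1]]]'

```text
time_s: 14.7
eef_pos: [575.4, -93.7, 125.3]
ee_rot: [-0.004, 0.725, -0.689, 0.005]
force: [-2.8, -4.9, 9.7]
grip_width: 0.416
```

```bash
python3 - <<'E'
from h import *
st(); c=cap('top','t2'); cv2.imwrite('pics/t2c.png',cv2.resize(c['color'][232:307,236:426],None,fx=4,fy=4,interpolation=cv2.INTER_CUBIC))
E
```

```text
14.7 [575.4 -93.7 125.3] [[0.051, -0.999, 0.012], [-0.999, -0.051, -0.001], [0.001, -0.012, -1.0]] [-2.8 -4.9  9.7] 0.41573627973421334
```

Request:
move_arm --rows '[[[-1,0,2,0,0.9],[-1,0,2,0,0.9],[-1,0,2,0,0.9],[-1,0,2,0,0.9],[-1,0,2,0,0.9],[-1,0,2,0,-1],[-1,0,2,0,-1],[-1,0,2,0,-1],[-1,0,2,0,-1],[-1,0,2,0,-1],[-1,0,2,0,-1],[-1,0,2,0,-1]]]'

```text
time_s: 16.25
eef_pos: [575.8, -93.7, 124.7]
ee_rot: [-0.004, 0.725, -0.689, 0.006]
force: [-3.1, -3.8, 8.5]
grip_width: 0.414
```

```bash
python3 - <<'E'
from h import *
go(575,-93,124,-87.3); c=cap('top','t3'); d=load('top0'); e=load('t2')
o=[cv2.resize(k['color'][240:304,236:366],None,fx=3,fy=3,interpolation=cv2.INTER_CUBIC) for k in (d,e,c)]
cv2.imwrite('pics/cmp.png',np.vstack(o))
E
```

```text
go [-0.8  0.8  0.7] roll 0.03 pos [575.8 -93.7 124.7] -87.1 F [-3.1 -3.8  8.5] t 16.25 w 0.414 j6 1.16
```

View pics/cmp.png

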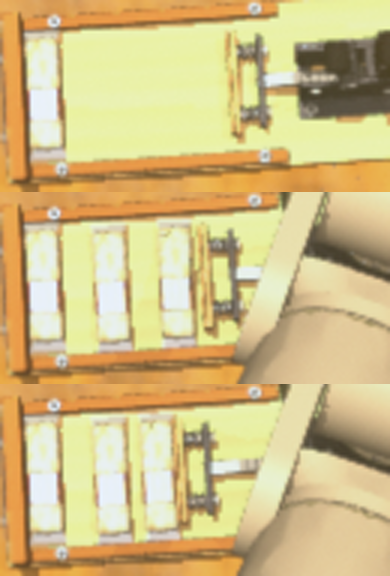

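The pad advances about 20 mm per squeeze and has started pushing bar_c. I have one viewing left, which I'll keep for the end. Two more pumps:

Request:
move_arm --rows '[[[-1,1,1,0,0.9],[-1,1,1,0,0.9],[-1,1,1,0,0.9],[-1,1,1,0,0.9],[-1,1,1,0,0.9],[-1,1,1,0,-1],[-1,1,1,0,-1],[-1,1,1,0,-1],[-1,1,1,0,-1],[-1,1,1,0,-1],[-1,1,1,0,-1],[-1,1,1,0,-1]]]'

```text
time_s: 17.8
eef_pos: [575.3, -93.8, 125.2]
ee_rot: [-0.004, 0.725, -0.689, 0.007]
force: [-3.1, -4.8, 10.5]
grip_width: 0.416
```

```bash
python3 - <<'E'
from h import *
go(575,-93,124,-87.3); cap('top','t4')
def prof(n):
    c=load(n)['color'][:,:,0].astype(float)
    return c
# row profile through upper spring-free strips: rows near pad ends
for n in('top0','t2','t3','t4'):
    c=load(n)['color'].astype(int)
    print(n,[tuple(c[262:266,u].mean(0).astype(int)) and int(c[262:266,u,1].mean()) for u in range(246,326)])
E
```

```text
go [-0.8  0.3  1.2] roll 0.03 pos [575.3 -93.8 125.2] -87.1 F [-3.1 -4.8 10.5] t 17.8 w 0.416 j6 1.16
top0 [239, 241, 240, 241, 241, 241, 241, 240, 232, 174, 150, 236, 241, 241, 241, 241, 241, 241, 241, 241, 241, 241, 241, 241, 241, 241, 241, 241, 241, 241, 241, 241, 241, 241, 241, 241, 241, 241, 241, 241, 241, 241, 241, 241, 241, 241, 241, 241, 241, 241, 241, 241, 241, 241, 241, 241, 241, 241, 241, 241, 241, 241, 240, 240, 237, 221, 204, 201, 218, 160, 188, 237, 240, 238, 233, 193, 137, 133, 181, 231]
t2 [238, 240, 239, 240, 240, 240, 239, 239, 230, 173, 148, 235, 240, 240, 240, 240, 240, 240, 240, 239, 234, 222, 238, 240, 240, 240, 240, 240, 239, 239, 235, 200, 175, 235, 240, 240, 240, 240, 240, 240, 239, 238, 230, 220, 237, 240, 240, 240, 240, 240, 240, 239, 229, 156, 166, 225, 187, 169, 216, 192, 177, 234, 237, 238, 237, 226, 137, 116, 125, 188, 236, 239, 239, 239, 237, 232, 231, 224, 220, 230]
t3 [238, 240, 239, 240, 240, 239, 239, 239, 231, 172, 149, 235, 240, 240, 240, 240, 240, 240, 240, 239, 234, 222, 238, 240, 240, 240, 240, 240, 240, 239, 235, 201, 176, 234, 239, 238, 233, 222, 238, 239, 240, 240, 239, 240, 240, 239, 231, 183, 177, 160, 204, 142, 165, 222, 237, 236, 227, 224, 140, 116, 152, 226, 231, 227, 231, 236, 237, 238, 238, 236, 232, 228, 223, 229, 225, 214, 223, 217, 227, 231]
t4 [238, 239, 240, 240, 240, 240, 240, 239, 231, 172, 148, 234, 239, 239, 240, 239, 236, 220, 237, 239, 239, 239, 239, 239, 240, 239, 237, 220, 202, 228, 239, 239, 239, 240, 240, 240, 240, 238, 227, 165, 205, 226, 207, 142, 195, 214, 204, 214, 191, 145, 114, 106, 165, 217, 226, 238, 239, 239, 239, 237, 233, 233, 235, 233, 228, 233, 231, 233, 233, 228, 227, 227, 224, 228, 226, 217, 223, 217, 227, 229]
```

Request:
move_arm --rows '[[[-1,1,1,0,0.9],[-1,1,1,0,0.9],[-1,1,1,0,0.9],[-1,1,1,0,0.9],[-1,1,1,0,0.9],[-1,1,1,0,0.4],[-1,1,1,0,0.2],[-1,1,1,0,0.1],[-1,1,1,0,0],[-1,1,1,0,-1],[-1,1,1,0,-1],[-1,1,1,0,-1]]]'

```text
time_s: 19.35
eef_pos: [574.7, -93.8, 125.6]
ee_rot: [-0.004, 0.724, -0.689, 0.009]
force: [-2.0, -3.6, 9.1]
grip_width: 0.412
```

```bash
python3 - <<'E'
from h import *
go(575,-93,124,-87.3); cap('top','t5')
for n in('t4','t5'):
    c=load(n)['color'].astype(int)
    print(n,[int(c[262:266,u,1].mean()) for u in range(246,306)])
E
```

```text
go [-0.8 -0.3  1.6] roll 0.02 pos [574.7 -93.8 125.6] -87.2 F [-2.  -3.6  9.1] t 19.35 w 0.412 j6 1.16
t4 [238, 239, 240, 240, 240, 240, 240, 239, 231, 172, 148, 234, 239, 239, 240, 239, 236, 220, 237, 239, 239, 239, 239, 239, 240, 239, 237, 220, 202, 228, 239, 239, 239, 240, 240, 240, 240, 238, 227, 165, 205, 226, 207, 142, 195, 214, 204, 214, 191, 145, 114, 106, 165, 217, 226, 238, 239, 239, 239, 237]
t5 [239, 240, 240, 239, 240, 239, 240, 238, 216, 197, 232, 239, 239, 240, 240, 240, 239, 239, 239, 227, 196, 224, 238, 240, 240, 239, 240, 240, 240, 239, 233, 182, 202, 210, 220, 131, 166, 195, 186, 199, 209, 145, 111, 120, 198, 219, 224, 237, 237, 238, 239, 238, 239, 238, 238, 239, 238, 238, 238, 238]
```

The row is about closed with the springs nearly free. I'll do the last stroke gradually, checking the pad-to-plate spacing as it goes.

Request:
move_arm --rows '[[[-1,0,2,0,0.9],[-1,0,2,0,0.9],[-1,0,2,0,0.9],[-1,0,2,0,0.9],[-1,0,2,0,0.9],[-1,0,2,0,0.7],[-1,0,2,0,0.6],[-1,0,2,0,0.55],[-1,0,2,0,0.5],[-1,0,2,0,0.45],[-1,0,2,0,0.4],[-1,0,2,0,0.4]]]'

```text
time_s: 20.9
eef_pos: [574.8, -90.9, 124.3]
ee_rot: [-0.005, 0.725, -0.689, 0.008]
force: [-0.5, 11.9, 8.1]
grip_width: 0.698
```

```bash
cat > m.py <<'E'
from h import *
import sys
go(575,-93,124,-87.3); cap('top',sys.argv[1])
def cen(p,lo,hi):
    w=np.clip(225-p[lo-246:hi-246],0,None); return (w*np.arange(lo,hi)).sum()/w.sum()
for n in('t3','t4','t5',sys.argv[1]):
    c=load(n)['color'].astype(int)
    print(n,[int(c[262:266,u,1].mean()) for u in range(270,306)])
E
python3 m.py t6
```

```text
go [ 2.1 -0.   0.4] roll 0.03 pos [574.8 -90.9 124.3] -87.1 F [-0.5 11.9  8.1] t 20.9 w 0.698 j6 1.16
t3 [240, 240, 240, 240, 240, 239, 235, 201, 176, 234, 239, 238, 233, 222, 238, 239, 240, 240, 239, 240, 240, 239, 231, 183, 177, 160, 204, 142, 165, 222, 237, 236, 227, 224, 140, 116]
t4 [240, 239, 237, 220, 202, 228, 239, 239, 239, 240, 240, 240, 240, 238, 227, 165, 205, 226, 207, 142, 195, 214, 204, 214, 191, 145, 114, 106, 165, 217, 226, 238, 239, 239, 239, 237]
t5 [240, 239, 240, 240, 240, 239, 233, 182, 202, 210, 220, 131, 166, 195, 186, 199, 209, 145, 111, 120, 198, 219, 224, 237, 237, 238, 239, 238, 239, 238, 238, 239, 238, 238, 238, 238]
t6 [240, 239, 240, 240, 239, 239, 233, 182, 202, 209, 220, 131, 163, 194, 198, 195, 187, 139, 112, 98, 161, 215, 225, 236, 237, 238, 238, 239, 238, 238, 238, 238, 238, 238, 238, 236]
```

Request:
move_arm --rows '[[[0,0,0,0,0.35],[0,0,0,0,0.3],[0,0,0,0,0.25],[0,0,0,0,0.2],[0,0,0,0,0.2],[0,0,0,0,0.2]]]'

```text
time_s: 21.7
eef_pos: [574.9, -88.6, 125.2]
ee_rot: [-0.007, 0.725, -0.689, 0.007]
force: [-2.7, 13.8, 10.6]
grip_width: 0.608
```

```bash
python3 m.py t7
```

```text
go [4.4 0.2 1.2] roll 0.03 pos [574.9 -88.6 125.2] -87.1 F [-2.7 13.8 10.6] t 21.7 w 0.608 j6 1.16
t3 [240, 240, 240, 240, 240, 239, 235, 201, 176, 234, 239, 238, 233, 222, 238, 239, 240, 240, 239, 240, 240, 239, 231, 183, 177, 160, 204, 142, 165, 222, 237, 236, 227, 224, 140, 116]
t4 [240, 239, 237, 220, 202, 228, 239, 239, 239, 240, 240, 240, 240, 238, 227, 165, 205, 226, 207, 142, 195, 214, 204, 214, 191, 145, 114, 106, 165, 217, 226, 238, 239, 239, 239, 237]
t5 [240, 239, 240, 240, 240, 239, 233, 182, 202, 210, 220, 131, 166, 195, 186, 199, 209, 145, 111, 120, 198, 219, 224, 237, 237, 238, 239, 238, 239, 238, 238, 239, 238, 238, 238, 238]
t7 [240, 240, 240, 240, 240, 240, 233, 182, 203, 210, 220, 129, 156, 186, 199, 205, 142, 111, 99, 167, 230, 222, 225, 237, 237, 238, 239, 238, 238, 238, 238, 238, 238, 238, 238, 237]
```

Request:
move_arm --rows '[[[2,0,1,0,0.15],[2,0,1,0,0.1],[2,0,1,0,0.05],[2,0,1,0,0],[2,0,1,0,0],[2,0,1,0,0]]]'

```text
time_s: 22.5
eef_pos: [575.3, -89.9, 125.8]
ee_rot: [-0.007, 0.725, -0.689, 0.007]
force: [-5.2, 7.0, 12.8]
grip_width: 0.508
```

```bash
python3 m.py t8 | sed -n '1p;$p'
```

```text
go [3.1 0.5 1.8] roll 0.03 pos [575.3 -89.9 125.8] -87.1 F [-5.2  7.  12.8] t 22.5 w 0.508 j6 1.16
t8 [240, 240, 240, 240, 240, 239, 233, 182, 204, 219, 220, 126, 150, 182, 139, 114, 104, 168, 234, 238, 235, 222, 225, 237, 238, 238, 238, 238, 238, 238, 238, 238, 238, 238, 238, 238]
```

Request:
move_arm --rows '[[[0,0,0,0,0],[0,0,0,0,0],[0,0,0,0,0],[0,0,0,0,0],[0,0,0,0,0],[0,0,0,0,0]]]'

```text
time_s: 23.3
eef_pos: [575.3, -89.9, 125.9]
ee_rot: [-0.007, 0.725, -0.689, 0.007]
force: [-1.5, 2.3, 3.2]
grip_width: 0.503
```

```bash
python3 m.py t9 | sed -n '1p;$p'; python3 - <<'E'
from h import *
c=cap('side','s9'); w=cap('wrist','w9'); t=load('t9')
a=cv2.resize(t['color'][235:305,236:340],(416,280),interpolation=cv2.INTER_CUBIC)
u=w2px(c,[570,90,30]).astype(int); b=cv2.resize(c['color'][u[1]-50:u[1]+50,u[0]-65:u[0]+65],(364,280),interpolation=cv2.INTER_CUBIC)
o=np.zeros((580,800,3),np.uint8); o[:280,:416]=a; o[:280,426:790]=b; o[290:590,:400]=cv2.resize(w['color'],(400,300))[:290]
cv2.imwrite('pics/fin.png',o)
E
```

```text
go [3.1 0.5 1.9] roll 0.03 pos [575.3 -89.9 125.9] -87.1 F [-1.5  2.3  3.2] t 23.3 w 0.503 j6 1.16
t9 [240, 240, 240, 240, 240, 239, 233, 182, 204, 219, 221, 125, 150, 182, 136, 113, 103, 169, 234, 237, 235, 222, 225, 237, 238, 238, 238, 238, 238, 238, 238, 238, 238, 238, 238, 238]
```

View pics/fin.png

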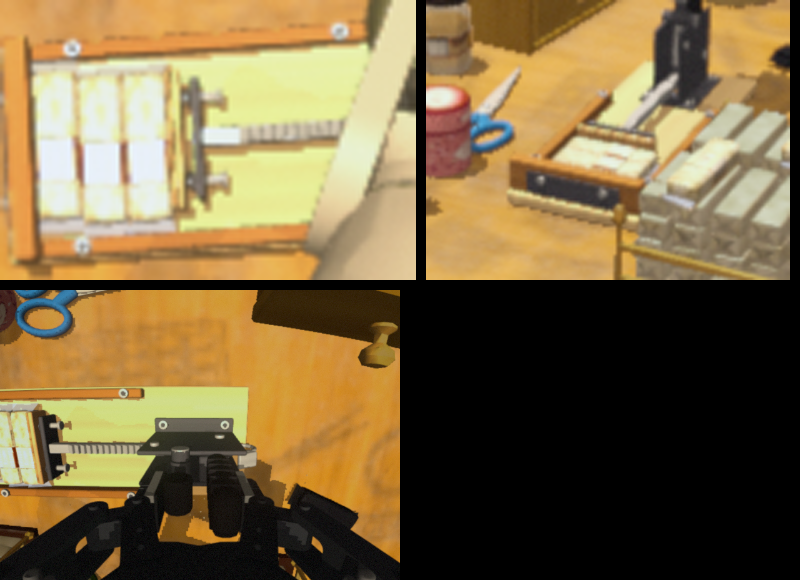

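The last picture shows the three bars side by side and tight against the fence. The jaw plate is close behind the pad with its guide pins sticking out behind, and the trigger is held. The reading is steady, so I'm handing in.

```bash
python3 -c "
from h import *
print(ctrl.finish_job())"
```

```text
the job is handed in; nothing more can be done
None
```

I laid bar_b and bar_c flat and crosswise in the cradle beside bar_a. I pumped the trigger with four full squeezes and one gradual partial one, and handed in at about 23 s with the trigger still held.

**Last checks:**
- **Row:** the three bars lie side by side, flat and tight against the fence. Nothing moved between the last two looks, 0.8 s apart.
- **Springs:** compressed by about 8 mm of the 15 mm, judged from the pad-to-plate spacing in the top picture at about 2.4 mm per pixel, so good to 1–2 mm. That is clearly compressed and well short of fully home.
- **Grip and forces:** the gripper held its set opening at about 43 mm. The highest reading I saw was about 18 N at the wrist, and it had dropped to about 4 N at the end.
- **Other goods:** I touched none of them on purpose, and those in view in the last picture stood where they were. I did not check each one at the end.

**Disagreement:** the first top-view estimate of bar_c was 6 mm off the wrist-camera one. I used the wrist camera's, and the grasp was good.

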